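# Restack a shredder's card-cutter shaft

### The arm

A 7-joint arm with a two-finger parallel gripper is mounted at the origin on a cart in front of the work surface, level with it; the furniture and walls round the work are solid. World frame = base frame: x ahead of the robot, y to its left, z up, the work surface at z = 0. Lengths are in m, angles in rad, forces in N, time in s.
With the tool pointing down it reaches from about 0.425 to 1.025 m from the base axis. Payload 3.6 kg.
Tool frame: the origin (TCP) lies at the very end of the fingers, on their centre line; the grasp point (between the pads) lies 19 mm behind it; y points along the fingers, x is the direction in which the jaws open and shut, and the axes are right-handed (so a half turn about y gives the same grasp; the last joint's range is limited). The gripper opens to 85 mm and grips with 20 to 120 N. Pads are 22 mm wide; open, the fingers measure 114 mm over their backs; the gripper's body (76 mm by 85 mm) begins 54 mm behind the grasp point. The pads swing forward as they close: fully open they stand 13 mm farther back than shut.
Start: joints at [-0.093, 0.591, 0.048, 1.609, -0.033, 0.943, -0.034], TCP at [0.725, 0, 0.231] pointing down, gripper open.
Joint ranges: [-2.69, 2.69], [-0.47, 2.24], [-1.27, 1.36], [0.19, 2.51], [-1.53, 4.68], [0.08, 2.07], [-3.09, 3.09]. Speed limits (rad/s): [2.57, 2.57, 3.14, 3.14, 3.14, 3.14, 3.14].

### API

Orientations are given as a rotation vector (axis times angle).
In Python, from station import bot gives the robot as it stands. The module is installed in compiled form; this text tells all that it offers.
- The arm moves only by the shell command python3 -m creep 'ROWS' [FORCE]. ROWS is JSON, a list of rows, each a list of 7 numbers: the shift along the tool's x, y, z in mm, then the turn, a rotation vector about the tool's x, y, z in degrees, then the finger opening in mm, from 0 to 85.4. A call has 1 to 20 rows; each row shifts and turns the commanded pose from where the row before left it, along the tool's axes as they then stand; what a row does not reach is not made up. A row lasts 1/10 s, in which the tool goes at most 50 mm and 8.59 degrees, less where a joint would pass 70% of its speed; a pose out of reach is approached as far as the arm can. A call is refused whole if a number of a shift passes 50 or a number of a turn 8.59, either way. A call with a gripper value outside its range is refused whole. The fingers move at their own pace and stop on an object; FORCE is the grip in N (left out, the last holds). Time passes only in rows, so rows that do not move let the fingers close. It gives the time, the measured TCP pose, the force and the opening at its end, in the units of the state.
- bot.get_state(): the state, without advancing time (a new reading comes with each control period).
- bot.snapshot(name): name is "scene" or "side" or "wrist"; returns (picture, depth): 480x640x3 uint8, blue, green, red; 480x640 float32, m along the optical axis (not along the pixel's ray), 0 where there is no reading.
- bot.calibration(name): a dict with "fx", "fy", "cx", "cy" (pixels), "R" (3x3) and "t" (3): a world point X has camera coordinates R X + t. Camera axes: x right, y down, z forward; pixel columns grow to the right and rows downward; lengths in m; the calibration is good to about 2 mm. A picture is of the moment at which its call begins: read the wrist's pose just before it. calibration takes no time and is no camera call; for the wrist camera it gives the pose at the moment of the call.
- bot.hand_in(): hands the job in, once; it reports no verdict.
The state is a dict: "time": time; "qpos": joint angles; "joint_vel": joint speeds; "tau": joint torques, N m; "tool_pos": TCP position; "tcp_rot": TCP orientation; "ft_force": force on the tool from outside, world axes, zero at the start; "torque": the same for the moment, N m; "grip_width": opening from 0.0 (shut) to 1.0 (fully open).
Only numpy, scipy, OpenCV 4.12 (cv2) and the standard library are available. Lean on these libraries where they do the work, as an engineer would, in place of code of your own. Each camera call takes 0.05 s, during which the arm holds its last target. There are 200 camera calls.

### The job

Reassemble the small card-cutter unit of the office shredder on the desk pad: slide the plates onto its upright splined shaft in turn - a toothed cutter disc first, then a stripper plate with its fork over the left tie rod (short sleeve), the other cutter disc, and the other stripper plate turned the opposite way with its fork over the right tie rod (long sleeve) - each one lying flat and fully down on the one below. Then swing the slotted keeper by its knob over the stack until it is fully home round the shaft's neck, let go, and leave the small desk things lying where they are.

Things in the scene. Friction and masses are not known exactly. Their poses are not given: they have to be found in the camera images.
- frame: the unit's end frame, fixed on the desk pad (pad face 2 mm above the desk): a grey plate 150 x 164 mm, upper face 12 mm above the pad, on feet. Origin: on the pad, under the shaft's axis; x points away from the robot, y to its left, within 17 degrees. It carries the upright shaft, a tie rod on either side and the keeper's pivot behind
- seat (a point): centre of the shoulder (43 mm across) that the first plate rests on, on the shaft's axis, 28 mm above the frame's origin, axes as the frame's. Undersides of the stacked plates lie 0, 8, 16, 24 mm above it
- shaft_tip (a point): rounded top of the shaft, 48 mm above the seat. Shaft: core 20 mm across with four splines 6 mm wide, along the frame's +x, +y, -x, -y, out to 15 mm from the axis; they are full up to 25 mm above the seat and taper away by 32 mm; above that a 16 mm neck
- rod_left (a point): top of the left tie rod: 8 mm thick, 62 mm from the shaft's axis along the frame's +y, top 73 mm above the frame's origin; its black sleeve (16 mm across) is short, top at 35 mm
- rod_right (a point): top of the right tie rod: the same along -y, but its sleeve is long, top at 51 mm, so that only the upper stripper plate can go down here
- cutter_a: steel cutter disc lying flat, 56 mm across its serrated round rim, 8 mm thick, 130 g; 33 mm bore with four teeth 8 mm wide that reach in to 11.5 mm from the centre, at 45 degrees between its x and y axes. Origin: centre of the underside, z up. Fits the shaft in any quarter turn, x axis along the frame's x or y (play 8 degrees, 1.5 mm). Both discs are alike. Grip: the rim.
- cutter_b: the other steel cutter disc lying flat, 56 mm across its serrated round rim, 8 mm thick, 130 g; 33 mm bore with four teeth 8 mm wide that reach in to 11.5 mm from the centre, at 45 degrees between its x and y axes. Origin: centre of the underside, z up. Fits the shaft in any quarter turn, x axis along the frame's x or y (play 8 degrees, 1.5 mm). Both discs are alike. Grip: the rim.
- stripper_a: light-metal stripper plate lying flat, 8 mm thick, 70 g: an eye with a plain 34 mm bore and two flats 46 mm apart (x = +-23 mm) to grip; a 29 mm wide arm runs along +y and ends 70 mm from the bore's centre in an open fork, slot 13 mm. Origin: bore's centre, on the underside, z up. Both stripper plates are alike.
- stripper_b: the other light-metal stripper plate lying flat, 8 mm thick, 70 g: an eye with a plain 34 mm bore and two flats 46 mm apart (x = +-23 mm) to grip; a 29 mm wide arm runs along +y and ends 70 mm from the bore's centre in an open fork, slot 13 mm. Origin: bore's centre, on the underside, z up. Both stripper plates are alike.
- fork_a (a point): middle of the fork's slot of this stripper plate, 62 mm along +y from the bore's centre, on the underside
- fork_b (a point): middle of the fork's slot of this stripper plate, 62 mm along +y from the bore's centre, on the underside
- keeper (a joint): angle of the keeper, a grey 6 mm plate with a slot: 0 = fully home against its stop, round the shaft's neck; grows up to 2.5 rad as it swings away anticlockwise seen from above, to the robot's right and on to the back. Stays where left (friction 0.03 N m). Its underside is 1.5 mm above a stack that is fully down; it does not pass over a higher one
- keeper_knob (a point): grip height on the keeper's upright black knob, 10 mm thick, 67.5 to 91 mm above the frame's origin (this point at 80 mm), 42 mm from the pivot; at joint value 0 it lies between pivot and shaft, on the frame's x axis
- keeper_hinge (a point): vertical pivot axis of the keeper, 84 mm behind the shaft along the frame's +x, 67.5 mm above the frame's origin; its bolt head, 15 mm across, reaches 72 mm
- bulldog_clip_0: small black binder clip, 24 x 34 x 34 mm, bystander on the desk pad
- bulldog_clip_1: smaller black binder clip, 28 x 24 x 26 mm, bystander on the desk pad
- eraser: white eraser in a card sleeve, 48 x 38 x 13 mm, bystander on the desk pad
Not all that is in view belongs to the job. What is shaped like the cutter_b but brown, green or yellow is not meant.

How it is judged:
By the outcome, as a careful person would: the job done as asked, in the order asked, and still so for the second after the job is handed in, with the robot touching nothing.
It also fails if it takes over 72 s, if anything falls off the work surface, if the arm or the gripper's body presses on something with over 40 N, if the wrist force passes 120 N, or if a joint passes its speed limit or range.

## Working session

There is one attempt and no reset: what is moved stays moved. The work goes in short steps, Python scripts to look and compute and a shell command to move; the robot and the scene stay as the last step left them, time stands still between calls to the robot, and variables do not carry over. Pictures are saved under pics/ and viewed, about 8 in all and at most 12, crops included, and the job is handed in when it is done.

```bash
mkdir -p pics; python3 - <<'E'
from station import bot
import cv2,numpy as np
s=bot.get_state();print({k:np.round(v,3).tolist() for k,v in s.items()})
for n in("scene","side","wrist"):
    c=bot.calibration(n);print(n,c)
    p,d=bot.snapshot(n);np.savez(f"{n}0.npz",p=p,d=d,R=c["R"],t=c["t"],k=[c["fx"],c["fy"],c["cx"],c["cy"]])
    cv2.imwrite(f"pics/{n}0.png",p)
E
```

```text
{'time': 0.0, 'qpos': [-0.094, 0.592, 0.048, 1.61, -0.033, 0.943, -0.034], 'joint_vel': [-0.001, 0.001, -0.001, 0.001, 0.001, -0.001, -0.001], 'tau': [0.0, -54.868, 1.547, -19.812, 0.009, 0.009, -0.0], 'tool_pos': [0.724, 0.0, 0.23], 'tcp_rot': [-1.571, 0.002, 0.002], 'ft_force': [0.078, 0.357, -0.09], 'torque': [0.025, -0.008, -0.01], 'grip_width': 0.997}
scene {'fx': 581.188139610965, 'fy': 581.188139610965, 'cx': 319.11712282411423, 'cy': 241.60949491313653, 'R': array([[-0.56763301, -0.82309983, -0.01730404],
       [-0.53690695,  0.38603644, -0.75013785],
       [ 0.62411833, -0.41651235, -0.66105504]]), 't': array([0.39290266, 0.25780123, 1.36118236])}
side {'fx': 567.8422536650027, 'fy': 567.8422536650027, 'cx': 320.09323013952144, 'cy': 233.75941848680395, 'R': array([[-0.85626503, -0.51602893,  0.02289833],
       [-0.2418165 ,  0.36129351, -0.90055082],
       [ 0.45643726, -0.77664737, -0.43414731]]), 't': array([0.47817402, 0.11999711, 1.3434567 ])}
wrist {'fx': 381.77761961961124, 'fy': 381.77761961961124, 'cx': 320.62303245355406, 'cy': 241.23153259713524, 'R': array([[ 9.99998923e-01,  9.07783395e-04, -1.15365201e-03],
       [ 1.21442556e-03, -9.53078159e-01,  3.02721900e-01],
       [-8.24714622e-04, -3.02722974e-01, -9.53078234e-01]]), 't': array([-0.723327  , -0.0385465 ,  0.38054677])}
```

View pics/scene0.png

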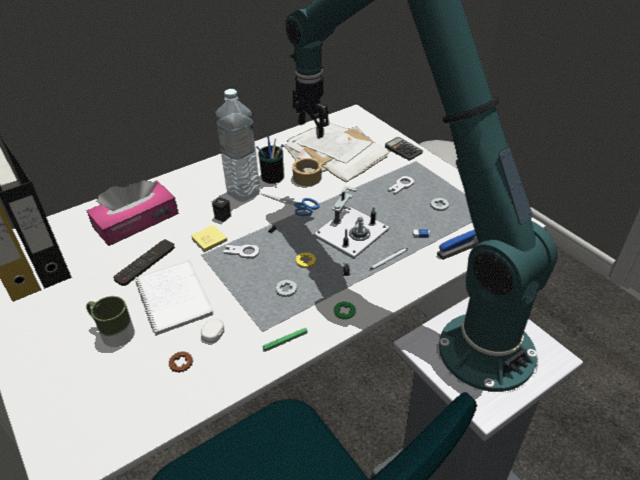

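View pics/wrist0.png

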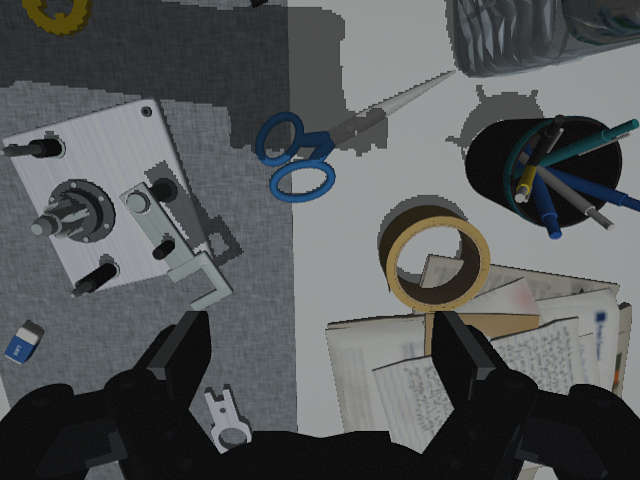

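The wrist view shows the frame (shaft tip about (40,228), rods (12,150) and (80,290), pivot bolt (137,203)) and one stripper at (225,420). In the scene view:
- Steel discs: (440,204) and (287,288).
- Decoy discs: yellow (305,260), green (345,310), brown (180,361). The tape ring at (307,170) could also be mistaken for a disc.
- Strippers: (402,185) and (240,251).

I choose the two grey discs.

```bash
cat >h.py <<'E'
import numpy as np,cv2
def cast(k,R,t,px,z):
    R=np.array(R);t=np.array(t);C=-R.T@t
    d=R.T@np.array([(px[0]-k[2])/k[0],(px[1]-k[3])/k[1],1.])
    return C+d*(z-C[2])/d[2]
def load(n):
    f=np.load(n+".npz");return f["p"],f["d"],f["k"],f["R"],f["t"]
def shoot(n,name):
    from station import bot
    c=bot.calibration(n);p,d=bot.snapshot(n);k=[c["fx"],c["fy"],c["cx"],c["cy"]]
    np.savez(name+".npz",p=p,d=d,R=c["R"],t=c["t"],k=k);cv2.imwrite(f"pics/{name}.png",p);return p,d,k,c["R"],c["t"]
E
python3 - <<'E'
from h import *
p,d,k,R,t=load("wrist0")
for n,px,z in[("tip",(40,228),.078),("rl",(12,150),.075),("rr",(80,290),.075),("bolt",(137,203),.074),("knob",(158,252),.093),("strip",(230,430),.010),("keeptip",(220,290),.07)]:
    print(n,cast(k,R,t,px,z).round(3),d[px[1],px[0]])
p,d,k,R,t=load("scene0")
for n,px in[("discR",(440,204)),("discL",(287,288)),("sR",(405,184)),("sRf",(393,190)),("sL",(252,251)),("sLf",(228,248)),("clip0",(222,208)),("clip1",(346,270)),("clip?",(272,228)),("eraser",(421,233)),("pen",(388,259)),("yel",(305,260)),("bottle",(243,190))]:
    print(n,cast(k,R,t,px,.01).round(3))
c=cv2.resize(p[160:320,190:470],None,fx=2.85,fy=2.85,interpolation=cv2.INTER_CUBIC);cv2.imwrite("pics/crop0.png",c)
E
```

```text
tip [ 0.498 -0.004  0.078] 0.30646122
rl [0.488 0.057 0.075] 0.29645556
rr [ 0.518 -0.06   0.075] 0.3353521
bolt [0.577 0.016 0.074] 0.3034385
knob [ 0.597 -0.019  0.093] 0.29695934
strip [ 0.616 -0.271  0.01 ] 0.4625988
keeptip [ 0.636 -0.062  0.07 ] 0.33059922
discR [ 0.469 -0.293  0.01 ]
discL [0.439 0.276 0.01 ]
sR [ 0.61  -0.275  0.01 ]
sRf [ 0.607 -0.224  0.01 ]
sL [0.618 0.279 0.01 ]
sLf [0.668 0.328 0.01 ]
clip0 [0.842 0.257 0.01 ]
clip1 [0.404 0.111 0.01 ]
clip? [0.671 0.182 0.01 ]
eraser [ 0.401 -0.155  0.01 ]
pen [ 0.372 -0.008  0.01 ]
yel [0.501 0.179 0.01 ]
bottle [0.885 0.159 0.01 ]
```

View pics/crop0.png

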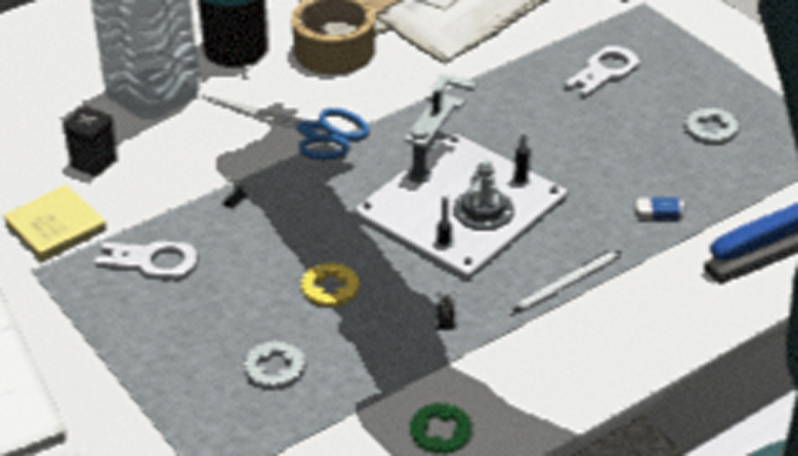

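The crop shows two plain grey discs at (275,362) and (711,125), so my choice stands. The frame's yaw is about 14.3°, with the shaft near (0.497,-0.004) m. I'm going to the right disc first.

```bash
python3 -m creep '[[-20,0,-22,0,0,0,85],[-32,2,-37,0,0,0,85],[-34,4,-39,0,0,0,85],[-34,5,-39,0,0,0,85],[-34,5,-39,0,0,0,85],[-34,5,-39,0,0,0,85],[-34,5,-39,0,0,0,85],[-33,4,-39,0,0,0,85],[0,0,0,0,0,0,85],[0,0,0,0,0,0,85]]' 40; python3 -c "
from h import *;shoot('wrist','w1')"
```

```text
time: 1.15
tool_pos: [0.4759, -0.286, 0.2022]
tcp_rot: [-1.571, 0.004, -0.003]
ft_force: [1.2, 0.4, 0.1]
grip_width: 0.991
```

View pics/w1.png

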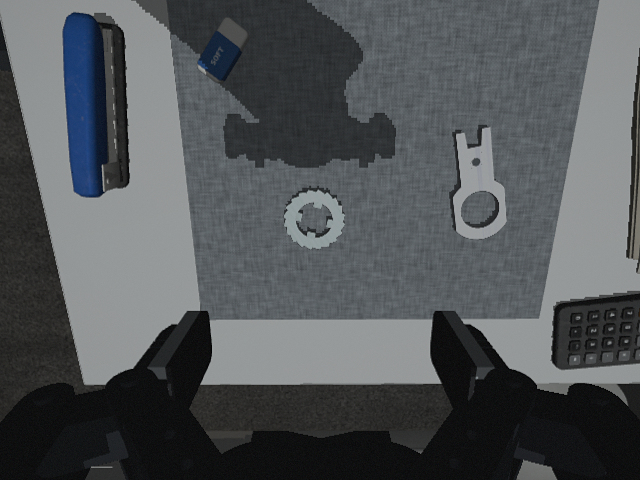

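The disc is at (314,219) and stripper R at (480,205), with its fork pointing up. I'll measure both.

```bash
cat >>h.py <<'E'
def measure(im,z=.010,thr=150,near=None):
    """find grey plates; prints kind, centre, angle (disc: tooth-free axis mod 90; stripper: arm dir)"""
    p,d,k,R,t=im
    hsv=cv2.cvtColor(p,cv2.COLOR_BGR2HSV)
    m=((hsv[...,2]>thr)&(hsv[...,1]<60)).astype(np.uint8)
    cs,hi=cv2.findContours(m,cv2.RETR_CCOMP,cv2.CHAIN_APPROX_NONE)
    out=[]
    for i,c in enumerate(cs):
        if hi[0][i][3]>=0 or not 300<cv2.contourArea(c)<40000: continue
        ch=[cs[j] for j in range(len(cs)) if hi[0][j][3]==i and cv2.contourArea(cs[j])>60]
        if not ch: continue
        h=max(ch,key=cv2.contourArea)
        W=lambda c:np.array([cast(k,R,t,q,z)[:2] for q in c[:,0,:]])
        o,b=W(c),W(h)
        (cx,cy),r=cv2.minEnclosingCircle((o*1e3).astype(np.float32))
        if 24<r<33:
            (cx,cy),ax,_=cv2.fitEllipse((o*1e3).astype(np.float32))
            v=b*1e3-[cx,cy];rr=np.hypot(*v.T);th=np.arctan2(v[:,1],v[:,0])
            a=np.angle(np.sum(rr*np.exp(-4j*th)*1))  # phase of max radius
            # resample by angle
            g=np.linspace(-np.pi,np.pi,360,endpoint=False);s=np.argsort(th)
            rg=np.interp(g,th[s],rr[s],period=2*np.pi)
            a=np.angle(np.sum(rg*np.exp(4j*g)))/4  # direction of max radius = x axis mod 90
            out.append(("disc",cx,cy,np.degrees(a),np.mean(ax)))
        elif 40<r<60:
            (bx,by),br=cv2.minEnclosingCircle((b*1e3).astype(np.float32))
            M=cv2.moments((o*1e4).astype(np.float32));g=np.array([M["m10"],M["m01"]])/M["m00"]/10
            out.append(("strip",bx,by,np.degrees(np.arctan2(g[1]-by,g[0]-bx)),2*br))
    for x in out: print(x[0],np.round(x[1:],1))
    return out
E
python3 -c "
from h import *;measure(load('w1'))
from station import bot;print(bot.get_state()['tool_pos'])"
```

```text
disc [ 469.2 -293.    32.4   52.3]
strip [ 618.  -283.8  101.7   37. ]
[ 0.47752029 -0.2844631   0.20230309]
```

```bash
python3 -m creep '[[-8,10,-9,0,-8,0,66],[0,30,0,0,-8,0,66],[0,30,0,0,-8,0,66],[0,30,0,0,-8,0,66],[0,20,0,0,-0.4,0,66],[0,0,0,0,0,0,66],[0,0,0,0,0,0,66]]' 40; cat >>h.py <<'E'
def tips(im,tcpz):
    p,d,k,R,t=im
    v,u=np.mgrid[250:480,100:540];D=d[250:480,100:540]
    X=np.stack([(u-k[2])/k[0]*D,(v-k[3])/k[1]*D,D],-1)-np.array(t)
    W=X@np.array(R)
    m=(D>.08)&(D<.165)
    z=W[...,2][m];print("tip z-tcp mm",np.percentile((z-tcpz)*1e3,[0.2,1,3]).round(1))
def st():
    from station import bot
    from scipy.spatial.transform import Rotation as Ro
    s=bot.get_state();r=Ro.from_rotvec(s["tcp_rot"]).as_matrix()
    print("t",round(s["time"],2),"pos",(np.array(s["tool_pos"])*1e3).round(1),"yaw",np.degrees(np.arctan2(r[1,0],r[0,0])).round(1),"ydir",r[:,1].round(3),"f",np.round(s["ft_force"],1),"w",round(s["grip_width"]*85.4,1))
    return s
E
python3 - <<'E'
from h import *
tips(load("w1"),.2022)
s=st();im=shoot("wrist","w2");measure(im);tips(im,s["tool_pos"][2])
E
```

```text
time: 1.9
tool_pos: [0.4707, -0.2923, 0.0824]
tcp_rot: [-1.524, -0.446, 0.444]
ft_force: [0.4, 0.5, -0.6]
grip_width: 0.775
tip z-tcp mm [14.4 16.7 20.1]
t 1.9 pos [ 470.7 -292.3   82.4] yaw 32.5 ydir [ 0.001  0.001 -1.   ] f [ 0.4  0.5 -0.6] w 66.2
strip [ 610.1 -241.6  -85.1    8.9]
tip z-tcp mm [ 8.5 11.8 16.5]
```

View pics/w2.png

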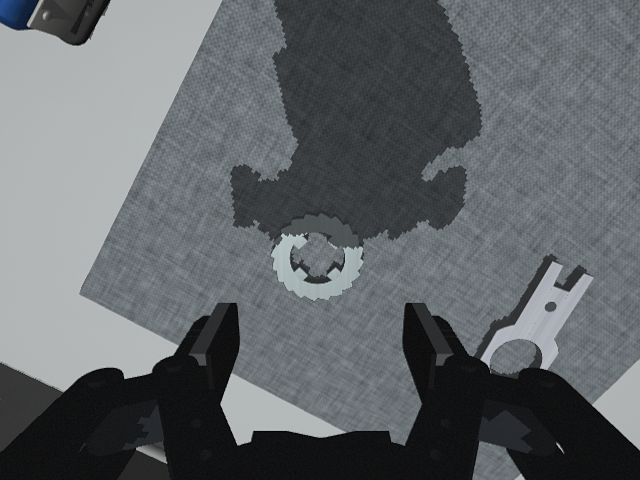

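The disc sits centred between the fingers at (317,257). Its teeth are on the image diagonals, as wanted, so I'm descending and gripping.

```bash
python3 -m creep '[[-1.5,25,0,0,0,0,66],[0,30,0,0,0,0,66],[0,20,0,0,0,0,66],[0,8,0,0,0,0,66],[0,0,0,0,0,0,66]]' 40; python3 -m creep '[[0,0,0,0,0,0,50],[0,0,0,0,0,0,50],[0,0,0,0,0,0,50],[0,0,0,0,0,0,50]]' 50; python3 -c "
from h import *;st()"
```

```text
time: 2.45
tool_pos: [0.4686, -0.2943, -0.0005]
tcp_rot: [-1.525, -0.444, 0.443]
ft_force: [-0.9, -0.3, 0.5]
grip_width: 0.773
time: 2.85
tool_pos: [0.4691, -0.2948, 0.001]
tcp_rot: [-1.527, -0.445, 0.442]
ft_force: [0.8, 1.5, 7.2]
grip_width: 0.624
t 2.85 pos [ 469.1 -294.8    1. ] yaw 32.4 ydir [ 0.003 -0.001 -1.   ] f [0.8 1.5 7.2] w 53.3
```

```bash
python3 -m creep '[[0,-10,0,0,0,0,50],[0,-30,0,0,0,0,50],[0,-35,0,0,6,0,50],[0,-35,0,0,6.1,0,50],[0,-35,0,0,6,0,50],[15,-5,30,0,0,0,50],[15,0,37,0,0,0,50],[15,0,37,0,0,0,50],[15,0,37,0,0,0,50],[15,0,37,0,0,0,50],[15,0,37,0,0,0,50],[0,0,0,0,0,0,50],[0,0,0,0,0,0,50]]'; python3 - <<'E'
from h import *
st();shoot("wrist","w3");shoot("scene","s3");shoot("side","d3")
E
```

```text
time: 4.15
tool_pos: [0.502, -0.0626, 0.1499]
tcp_rot: [-1.562, -0.199, 0.198]
ft_force: [-0.0, -0.7, -2.3]
grip_width: 0.624
t 4.15 pos [502.  -62.6 149.9] yaw 14.5 ydir [ 0.001  0.    -1.   ] f [-0.  -0.7 -2.3] w 53.3
```

View pics/w3.png

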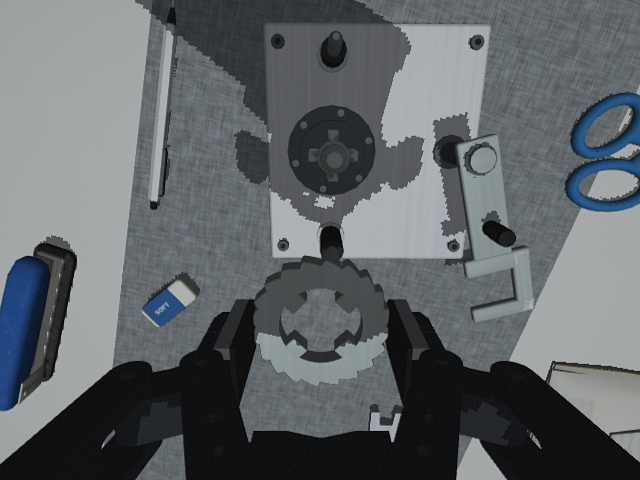

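The frame is square to the image: tip (334,159), shoulder ring (332,150), left rod top (335,35), screw holes (278,41), (477,42), (284,244) and (453,245). I'll compute its pose.

```bash
python3 - <<'E'
from h import *
im=load("w3");p,d,k,R,t=im
C=lambda u,v,z:cast(k,R,t,(u,v),z)[:2]*1e3
h=[C(*q,.014) for q in[(278,41),(477,42),(284,244),(453,245)]]
print("holes",np.round(h,1))
for a,b in((2,0),(3,1),(0,1),(2,3)):
    v=h[b]-h[a];print(np.hypot(*v).round(1),np.degrees(np.arctan2(v[1],v[0])).round(2))
print("tip",C(334,159,.078),"rl",C(335,35,.075),"bolt",C(482,158,.074),"knob",C(510,238,.093),"disc",C(320,322,.155))
# shoulder dark circle
g=cv2.cvtColor(p,cv2.COLOR_BGR2GRAY)
m=(g[95:205,280:385]<62).astype(np.uint8);m=cv2.morphologyEx(m,cv2.MORPH_OPEN,np.ones((9,9)))
cs,_=cv2.findContours(m,0,1);c=max(cs,key=cv2.contourArea)+[280,95]
e=cv2.fitEllipse(c);print("ell",e)
# tip: depth
w=d[120:200,300:370];
v,u=np.mgrid[120:200,300:370];X=(np.stack([(u-k[2])/k[0]*w,(v-k[3])/k[1]*w,w],-1)-np.array(t))@np.array(R)
for lo,hi in((.066,.085),(.03,.055),(.02,.035)):
    mm=(X[...,2]>lo)&(X[...,2]<hi)&(w>0);print(lo,mm.sum(),(X[mm].mean(0)*1e3).round(1),(np.median(X[mm],0)*1e3).round(1),X[mm][:,2].max())
E
```

```text
holes [[442.6  55. ]
 [569.5  87.3]
 [477.7 -81. ]
 [603.8 -49.2]]
140.4 104.48
140.7 104.11
131.0 14.29
130.1 14.15
tip [494.36643481  -4.02197203] rl [478.75444252  56.02748361] bolt [575.22885129  17.10734824] knob [598.18050993 -19.64990761] disc [501.35097826 -61.92942118]
ell ((331.106689453125, 149.97349548339844), (83.12217712402344, 85.00435638427734), 6.988340377807617)
0.066 609 [494.1  -4.   76.1] [494.1  -3.9  76.5] 0.08042629310789381
0.03 1700 [493.6  -2.5  31.6] [491.7   0.7  30.9] 0.054970110060432203
0.02 2243 [494.5  -3.4  29.2] [ 4.935e+02 -1.000e-01  3.060e+01] 0.0349730393944197
```

The estimates agree on the shaft at (494.0,-4.0) and yaw 14.25°. Moving above it.

```bash
python3 -m creep '[[2.5,0,18,0,0,0,50],[2.5,0,22,0,0,0,50],[2,0,18.3,0,0,0,50],[0,0,0,0,0,0,50],[0,20,0,0,0,0,50],[0,25,0,0,0,0,50],[0,15,0,0,0,0,50],[0,15,0,0,0,0,50],[0,0,0,0,0,0,50],[0,0,0,0,0,0,50]]'; python3 - <<'E'
from h import *
st();p=shoot("wrist","w4")[0];cv2.imwrite("pics/w4c.png",cv2.resize(p[230:430,200:440],None,fx=3,fy=3))
E
```

```text
time: 5.3
tool_pos: [0.4946, -0.0073, 0.0744]
tcp_rot: [-1.563, -0.194, 0.194]
ft_force: [-0.0, 0.8, -0.9]
grip_width: 0.621
t 5.3 pos [494.6  -7.3  74.4] yaw 14.2 ydir [-0.    -0.001 -1.   ] f [-0.   0.8 -0.9] w 53.0
```

View pics/w4c.png

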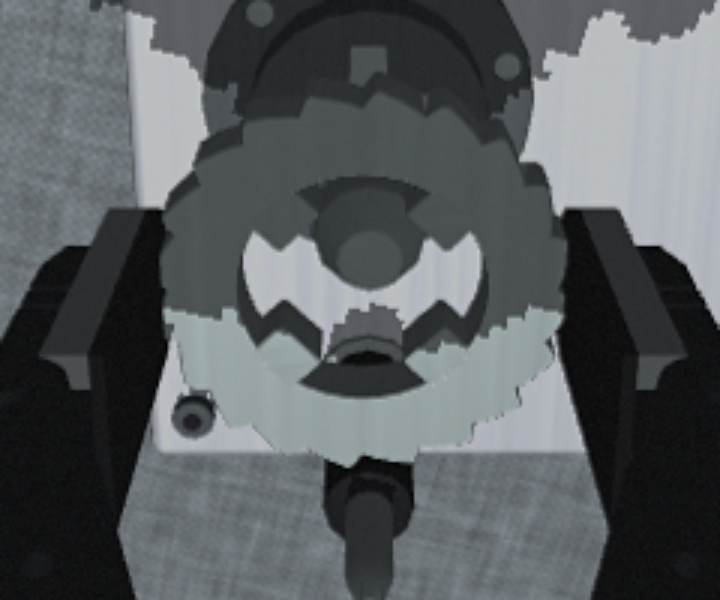

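The tip is at about (323,316) and the bore centre at (321,326), so the disc is still slightly short of the shaft in tool +z.

```bash
cat >>h.py <<'E'
def rel(im,a,za,b,zb,yaw):
    p,d,k,R,t=im;A=cast(k,R,t,a,za)*1e3;B=cast(k,R,t,b,zb)*1e3;v=(A-B)[:2];c,s=np.cos(np.radians(yaw)),np.sin(np.radians(yaw))
    print("target",A.round(1),"held",B.round(1),"tool dx,dz",(c*v[0]+s*v[1]).round(1),(-s*v[0]+c*v[1]).round(1))
E
python3 -c "
from h import *
im=load('w4');rel(im,(323.3,316),.078,(321,325.7),.0835,14.2)"
```

```text
target [494.7  -4.4  78. ] held [494.1  -5.9  83.5] tool dx,dz 0.9 1.3
```

```bash
python3 -m creep '[[0.5,4,2.2,0,0,0,50],[0,8,0,0,0,0,50],[0,6,0,0,0,0,50],[0,5,0,0,0,0,50],[0,4,0,0,0,0,50],[0,0,0,0,0,0,50]]';python3 -c "
from h import *
st()"
```

```text
time: 5.95
tool_pos: [0.4947, -0.0042, 0.0467]
tcp_rot: [-1.563, -0.195, 0.195]
ft_force: [2.3, -2.9, -2.6]
grip_width: 0.625
t 5.95 pos [494.7  -4.2  46.7] yaw 14.3 ydir [ 0.    -0.001 -1.   ] f [ 2.3 -2.9 -2.6] w 53.4
```

```bash
python3 -m creep '[[0,7,0,0,0,0,50],[0,5,0,0,0,0,50],[0,3,0,0,0,0,50],[0,1.5,0,0,0,0,50],[0,0,0,0,0,0,50]]';python3 -c "
from h import *
st()"
```

```text
time: 6.45
tool_pos: [0.4946, -0.0041, 0.0306]
tcp_rot: [-1.563, -0.196, 0.195]
ft_force: [1.1, -4.8, 0.3]
grip_width: 0.628
t 6.45 pos [494.6  -4.1  30.6] yaw 14.3 ydir [ 0.    -0.001 -1.   ] f [ 1.1 -4.8  0.3] w 53.6
```

```bash
python3 -m creep '[[0,1,0,0,0,0,50],[0,1,0,0,0,0,50],[0,0,0,0,0,0,50]]';python3 -m creep '[[0,0,0,0,0,0,68],[0,0,0,0,0,0,68],[0,-10,0,0,0,0,68],[0,-30,0,0,0,0,68],[0,-35,0,0,0,0,68],[0,-35,0,0,0,0,68],[0,-10,0,0,0,0,68]]';python3 -c "
from h import *
st();shoot('wrist','w5')"
```

```text
time: 6.75
tool_pos: [0.4947, -0.0041, 0.0291]
tcp_rot: [-1.563, -0.196, 0.195]
ft_force: [0.4, -5.4, 1.8]
grip_width: 0.624
time: 7.45
tool_pos: [0.496, -0.0026, 0.1525]
tcp_rot: [-1.562, -0.201, 0.192]
ft_force: [-0.4, -0.1, -0.1]
grip_width: 0.798
t 7.45 pos [496.   -2.6 152.5] yaw 14.4 ydir [ 0.006  0.001 -1.   ] f [-0.4 -0.1 -0.1] w 68.1
```

```bash
cat >>h.py <<'E'
def topz(im,c=(.494,-.004),r0=.018,r1=.026,zr=(.02,.075)):
    p,d,k,R,t=im
    v,u=np.mgrid[0:480,0:640];X=(np.stack([(u-k[2])/k[0]*d,(v-k[3])/k[1]*d,d],-1)-np.array(t))@np.array(R)
    r=np.hypot(X[...,0]-c[0],X[...,1]-c[1]);m=(d>0)&(r>r0)&(r<r1)&(X[...,2]>zr[0])&(X[...,2]<zr[1])
    Y=X[m]*1e3;print("n",m.sum(),"z pct",np.percentile(Y[:,2],[10,30,50,70,90]).round(1))
    for q in range(4):
        a=np.arctan2(Y[:,1]-c[1]*1e3,Y[:,0]-c[0]*1e3);s=(np.floor((a+np.pi)/(np.pi/2)).astype(int)%4==q)
        print("  quad",q,s.sum(),np.median(Y[s,2]).round(1) if s.any() else None)
E
python3 -c "
from h import *
topz(load('w5'))"
```

```text
n 2019 z pct [37.8 38.4 38.7 39.  39.6]
  quad 0 499 38.7
  quad 1 403 38.7
  quad 2 549 38.8
  quad 3 568 38.6
```

Cutter A is flat and fully down: its top is at 38.7 mm in all four quadrants (expected 38). Next is stripper R.

```bash
python3 -m creep '[[4,0,-25,0,0,0,68],[7,0,-45,0,0,0,68],[7,0,-45,0,0,0,68],[7,0,-45,0,0,0,60],[7,0,-45,0,0,0,60],[7,5,-45,0,0,0,60],[6,10,-40,0,2.5,0,60],[3,20,-13,0,0,0,60],[0,0,0,0,0,0,60],[0,0,0,0,0,0,60]]' 40;python3 -c "
from h import *
st();im=shoot('wrist','w6');measure(im)"
```

```text
time: 8.5
tool_pos: [0.6139, -0.2839, 0.1121]
tcp_rot: [-1.562, -0.159, 0.165]
ft_force: [0.1, -0.2, -0.1]
grip_width: 0.704
t 8.5 pos [ 613.9 -283.9  112.1] yaw 11.8 ydir [-0.004  0.003 -1.   ] f [ 0.1 -0.2 -0.1] w 60.1
```

```bash
cat >>h.py <<'E'
def dmeasure(im,lo=.006,hi=.016,amin=400):
    """plates by height above pad"""
    p,d,k,R,t=im
    v,u=np.mgrid[0:480,0:640];X=(np.stack([(u-k[2])/k[0]*d,(v-k[3])/k[1]*d,d],-1)-np.array(t))@np.array(R)
    m=((d>0)&(X[...,2]>lo)&(X[...,2]<hi)).astype(np.uint8);m=cv2.medianBlur(m,3)
    q=np.where(m[...,None]>0,230,0).astype(np.uint8)*np.ones(3,np.uint8)
    return measure((np.ascontiguousarray(q),d,k,R,t))
E
python3 -c "
from h import *
for n in('w1','w6'): dmeasure(load(n))"
```

```text
disc [ 469.3 -292.9   32.5   54.1]
strip [ 616.8 -283.5  100.4   35. ]
strip [ 617.5 -283.2  101.6   34.6]
```

```bash
python3 -m creep '[[3.5,20,0,0,0.5,0,58],[0,35,0,0,0,0,58],[0,30,0,0,0,0,58],[0,17,0,0,0,0,58],[0,6,0,0,0,0,58],[0,0,0,0,0,0,58]]' 40; python3 -m creep '[[0,0,0,0,0,0,40],[0,0,0,0,0,0,40],[0,0,0,0,0,0,40],[0,0,0,0,0,0,40]]' 50; python3 -c "
from h import *;st()"
```

```text
time: 9.15
tool_pos: [0.6187, -0.2839, 0.0058]
tcp_rot: [-1.565, -0.155, 0.156]
ft_force: [0.4, 0.7, -0.8]
grip_width: 0.675
time: 9.55
tool_pos: [0.6197, -0.2864, 0.0085]
tcp_rot: [-1.568, -0.156, 0.152]
ft_force: [-2.1, -0.7, 7.7]
grip_width: 0.471
t 9.55 pos [ 619.7 -286.4    8.5] yaw 11.3 ydir [ 0.003 -0.002 -1.   ] f [-2.1 -0.7  7.7] w 40.2
```

The gripper shut to the commanded 40 mm and rose, so it may have closed on top of the plate. I'm checking.

```bash
python3 -c "
from h import *;s=st();im=shoot('wrist','w7');tips(im,s['tool_pos'][2]);cv2.imwrite('pics/w7c.png',im[0][200:480,120:520])
tips(load('w6'),.1121);tips(load('w3'),.1499);tips(load('w5'),.1525)"
```

```text
t 9.55 pos [ 619.7 -286.4    8.5] yaw 11.3 ydir [ 0.003 -0.002 -1.   ] f [-2.1 -0.7  7.7] w 40.2
tip z-tcp mm [-8.3 -7.5 -6.8]
tip z-tcp mm [ 7.1 10.9 15.8]
tip z-tcp mm [2.4 4.  7.3]
tip z-tcp mm [ 8.9 12.2 16.7]
```

View pics/w7c.png

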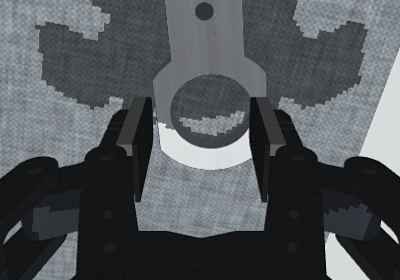

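The fingers did close over the top of the plate, because the tips sit about 6.5 mm above the TCP at this opening. I'll back off and measure again.

```bash
python3 -m creep '[[0,-5,0,0,0,0,60],[0,-25,0,0,0,0,60],[0,-35,0,0,0,0,60],[0,-35,0,0,0,0,60],[0,0,0,0,0,0,60],[0,0,0,0,0,0,60]]' 40;python3 -c "
from h import *
st();im=shoot('wrist','w8');dmeasure(im)"
```

```text
time: 10.2
tool_pos: [0.6198, -0.2849, 0.1078]
tcp_rot: [-1.567, -0.158, 0.152]
ft_force: [0.0, 1.0, -1.0]
grip_width: 0.702
t 10.2 pos [ 619.8 -284.9  107.8] yaw 11.3 ydir [ 0.003 -0.001 -1.   ] f [ 0.  1. -1.] w 60.0
strip [ 623.1 -281.4  105.6   34.6]
```

```bash
python3 -m creep '[[3.9,20,2.8,0,0,0,60],[0,35,0,0,-4.3,0,60],[0,30,0,0,0,0,60],[0,17,0,0,0,0,60],[0,6,0,0,0,0,60],[0,0,0,0,0,0,60]]' 40; python3 -c "
from h import *;st()"; python3 -m creep '[[0,0,0,0,0,0,40],[0,0,0,0,0,0,40],[0,0,0,0,0,0,40],[0,0,0,0,0,0,40]]' 50; python3 -c "
from h import *;st()"
```

```text
time: 10.85
tool_pos: [0.6208, -0.2807, -0.0024]
tcp_rot: [-1.559, -0.212, 0.216]
ft_force: [1.0, -0.6, -0.6]
grip_width: 0.702
t 10.85 pos [ 620.8 -280.7   -2.4] yaw 15.6 ydir [-0.003  0.001 -1.   ] f [ 1.  -0.6 -0.6] w 59.9
time: 11.25
tool_pos: [0.6234, -0.2816, 0.0001]
tcp_rot: [-1.561, -0.215, 0.212]
ft_force: [-0.5, 1.3, 10.9]
grip_width: 0.518
t 11.25 pos [ 6.234e+02 -2.816e+02  1.000e-01] yaw 15.6 ydir [ 0.002 -0.001 -1.   ] f [-0.5  1.3 10.9] w 44.2
```

Gripped (44 mm). I'm carrying it to the shaft.

```bash
python3 -m creep '[[0,-10,0,0,0,0,40],[0,-35,0,0,0,0,40],[0,-40,0,0,1.3,0,40],[0,-40,0,0,0,0,40],[-4,-15,20,0,0,0,40],[-8,0,42,0,0,0,40],[-8,0,42,0,0,0,40],[-8,0,42,0,0,0,40],[-8,0,42,0,0,0,40],[-8,0,42,0,0,0,40],[-8,0,42,0,0,0,40],[-4,0,20,0,0,0,40],[-1,0,9,0,0,0,40],[0,0,0,0,0,0,40],[0,0,0,0,0,0,40]]';python3 -c "
from h import *
st();im=shoot('wrist','w9');cv2.imwrite('pics/w9c.png',im[0])"
```

```text
time: 12.75
tool_pos: [0.4934, -0.0049, 0.138]
tcp_rot: [-1.563, -0.196, 0.194]
ft_force: [-0.3, -0.4, 0.2]
grip_width: 0.523
t 12.75 pos [493.4  -4.9 138. ] yaw 14.2 ydir [ 0.001 -0.001 -1.   ] f [-0.3 -0.4  0.2] w 44.6
```

View pics/w9c.png

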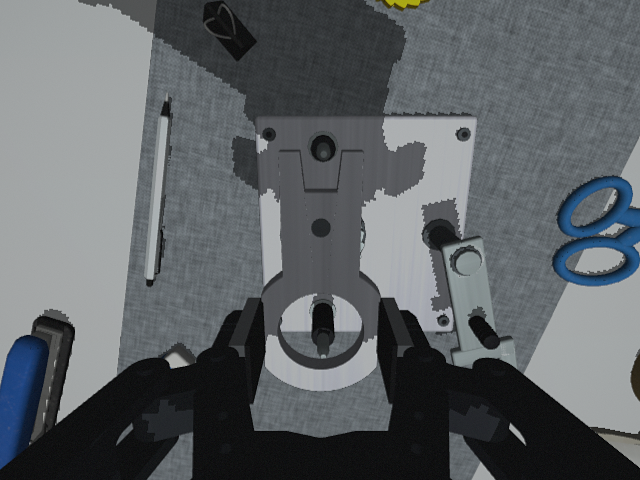

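The plate is held with its bore at about (321,328) and its fork at (322,165), with the rod beneath at (322,148). I'll measure the held plate by depth.

```bash
python3 -c "
from h import *
im=load('w9');p,d,k,R,t=im
for lo,hi in((.138,.158),(.143,.153),(.140,.156)):
  dm=np.array(d);dm[:,:]=d
  v,u=np.mgrid[0:480,0:640];X=(np.stack([(u-k[2])/k[0]*d,(v-k[3])/k[1]*d,d],-1)-t)@R
  m=(d>0)&(X[...,2]>lo)&(X[...,2]<hi)&(abs(u-320)<62)
  Y=X[m]*1e3;q=cv2.medianBlur(m.astype(np.uint8),3)
  zt=np.median(Y[:,2]);print(m.sum(),'top',zt)
  cs,hi_=cv2.findContours(q,cv2.RETR_CCOMP,cv2.CHAIN_APPROX_NONE)
  for c,h in zip(cs,hi_[0]):
    if h[3]>=0 and cv2.contourArea(c)>500:
      W=np.array([cast(k,R,t,x,zt/1e3)[:2] for x in c[:,0]])*1e3
      print('bore',cv2.minEnclosingCircle(W.astype(np.float32)))
  # arm edges: slot centre vs v
  for row in(200,250,265):
      uu=np.where(m[row])[0];print(row,uu.min(),uu.max(),cast(k,R,t,((uu.min()+uu.max())/2,row),zt/1e3).round(4))
C=lambda u,v,z:cast(k,R,t,(u,v),z)[:2]*1e3
print('rod',C(322,148,.075),'bolt',C(468,260,.074))
"
```

```text
17293 top 148.57297232571554
bore ((492.24542236328125, -1.9399852752685547), 16.372665405273438)
200 280 361 [0.4802 0.0458 0.1486]
250 282 359 [0.4848 0.0277 0.1486]
265 282 359 [0.4862 0.022  0.1486]
16695 top 148.57885204356836
bore ((492.4243469238281, -3.000249147415161), 16.628679275512695)
200 280 361 [0.4802 0.0458 0.1486]
250 282 359 [0.4848 0.0277 0.1486]
265 282 359 [0.4862 0.022  0.1486]
17191 top 148.56862418377997
bore ((492.2459411621094, -1.9423396587371826), 16.373126983642578)
200 280 361 [0.4802 0.0458 0.1486]
250 282 359 [0.4848 0.0277 0.1486]
265 282 359 [0.4862 0.022  0.1486]
rod [477.92822355  58.33785011] bolt [575.55839939  17.87585988]
```

```bash
python3 -m creep '[[1.3,20,-0.2,0,0,0,40],[0,30,0,0,0,0,40],[0,20,0,0,0,0,40],[0,8,0,0,0,0,40],[0,5,0,0,0,0,40],[0,5,0,0,0,0,40],[0,4,0,0,0,0,40],[0,0,0,0,0,0,40]]';python3 -c "
from h import *
st()"
```

```text
time: 13.6
tool_pos: [0.4939, -0.0036, 0.0459]
tcp_rot: [-1.562, -0.196, 0.196]
ft_force: [0.2, -0.3, -0.9]
grip_width: 0.519
t 13.6 pos [493.9  -3.6  45.9] yaw 14.3 ydir [ 0. -0. -1.] f [ 0.2 -0.3 -0.9] w 44.4
```

```bash
python3 -m creep '[[0,4,0,0,0,0,40],[0,3,0,0,0,0,40],[0,1.5,0,0,0,0,40],[0,1,0,0,0,0,40],[0,0,0,0,0,0,40]]';python3 -m creep '[[0,0,0,0,0,0,58],[0,0,0,0,0,0,58],[0,-10,0,0,0,0,58],[0,-30,0,0,0,0,60],[0,-35,0,0,0,0,60],[0,-35,0,0,0,0,60],[0,-15,0,0,0,0,60],[0,0,0,0,0,0,60]]';python3 -c "
from h import *
st();im=shoot('wrist','w10');topz(im,r0=.0185,r1=.022);topz(im,c=(.4860,.0300),r0=0.004,r1=.011)"
```

```text
time: 14.1
tool_pos: [0.4936, -0.0035, 0.0362]
tcp_rot: [-1.562, -0.196, 0.196]
ft_force: [-0.2, 0.6, -0.8]
grip_width: 0.517
time: 14.9
tool_pos: [0.4954, -0.0035, 0.1643]
tcp_rot: [-1.562, -0.201, 0.191]
ft_force: [-0.3, 0.2, -0.2]
grip_width: 0.704
t 14.9 pos [495.4  -3.5 164.3] yaw 14.3 ydir [ 0.006  0.    -1.   ] f [-0.3  0.2 -0.2] w 60.1
n 839 z pct [45.9 46.4 46.7 47.1 47.6]
  quad 0 205 46.7
  quad 1 194 46.8
  quad 2 219 46.8
  quad 3 221 46.6
n 697 z pct [45.9 46.4 46.8 47.2 47.6]
  quad 0 174 46.7
  quad 1 170 46.6
  quad 2 177 46.7
  quad 3 176 46.9
```

Stripper 1 is flat and down, with its top at 46.7 mm at both the eye and the arm. Next is the left disc.

```bash
python3 -m creep '[[1,0,22,0,0,0,68],[2,0,43,0,0,0,68],[2,0,43,0,0,0,68],[2,0,43,0,0,0,68],[2,0,43,0,0,0,68],[2,0,43,0,0,0,68],[3,10,32,0,0,0,68],[1,10,16,0,0,0,68],[0,10,0,0,0,0,68],[0,0,0,0,0,0,68],[0,0,0,0,0,0,68]]' 40;python3 -c "
from h import *
st();im=shoot('wrist','w11');dmeasure(im);measure(im)"
```

```text
time: 16.05
tool_pos: [0.4379, 0.2733, 0.1305]
tcp_rot: [-1.565, -0.192, 0.195]
ft_force: [0.1, -1.0, 0.2]
grip_width: 0.798
t 16.05 pos [437.9 273.3 130.5] yaw 14.1 ydir [-0.002 -0.003 -1.   ] f [ 0.1 -1.   0.2] w 68.1
disc [500.4 177.2 -34.9  55.4]
disc [293.7 199.5  -4.8  54.2]
strip [622.3 286.8  48.7  34.4]
disc [441.6 277.3  44.3  54.2]
strip [623.8 286.2  48.6  36.1]
disc [442.2 275.1  43.8  51.5]
```

```bash
python3 -m creep '[[4.5,20,2,0,0,0,68],[0,30,0,0,-8,0,68],[0,30,0,0,-8,0,68],[0,25,0,0,-8,0,68],[0,17,0,0,-6.2,0,68],[0,10,0,0,0,0,68],[0,0,0,0,0,0,68]]' 40; python3 -c "
from h import *;st()";python3 -m creep '[[0,0,0,0,0,0,50],[0,0,0,0,0,0,50],[0,0,0,0,0,0,50],[0,0,0,0,0,0,50]]' 50; python3 -c "
from h import *;st()"
```

```text
time: 16.8
tool_pos: [0.4418, 0.2779, -0.0013]
tcp_rot: [-1.486, -0.603, 0.605]
ft_force: [0.2, -0.1, 1.0]
grip_width: 0.796
t 16.8 pos [441.8 277.9  -1.3] yaw 44.3 ydir [-0.001 -0.002 -1.   ] f [ 0.2 -0.1  1. ] w 68.0
time: 17.2
tool_pos: [0.4422, 0.2791, 0.0004]
tcp_rot: [-1.485, -0.607, 0.605]
ft_force: [-0.4, -1.5, 7.8]
grip_width: 0.62
t 17.2 pos [4.422e+02 2.791e+02 4.000e-01] yaw 44.4 ydir [ 0.001 -0.    -1.   ] f [-0.4 -1.5  7.8] w 52.9
```

```bash
python3 -m creep '[[0,-10,0,0,0,0,50],[0,-30,0,0,0,0,50],[0,-35,0,0,8,0,50],[0,-35,0,0,8,0,50],[0,-30,0,0,8,0,50],[0,-5,0,0,6.1,0,50],[-1.4,0,-22,0,0,0,50],[-3,0,-43,0,0,0,50],[-3,0,-43,0,0,0,50],[-3,0,-43,0,0,0,50],[-3,0,-43,0,0,0,50],[-3,0,-43,0,0,0,50],[-2,0,-30,0,0,0,50],[-1,0,-15,0,0,0,50],[0,0,-5,0,0,0,50],[0,0,0,0,0,0,50],[0,0,0,0,0,0,50]]';cat >>h.py <<'E'
def held(im,lo,hi):
    p,d,k,R,t=im;k=np.array(k);t=np.array(t);R=np.array(R)
    v,u=np.mgrid[0:480,0:640];X=(np.stack([(u-k[2])/k[0]*d,(v-k[3])/k[1]*d,d],-1)-t)@R
    m=(d>0)&(X[...,2]>lo)&(X[...,2]<hi)&(abs(u-320)<72)
    zt=np.median(X[m][:,2]);q=cv2.medianBlur(m.astype(np.uint8),3);print("top",zt.round(4))
    cs,h_=cv2.findContours(q,cv2.RETR_CCOMP,cv2.CHAIN_APPROX_NONE)
    for c,h in zip(cs,h_[0]):
        if h[3]>=0 and cv2.contourArea(c)>500:
            W=np.array([cast(k,R,t,x,zt)[:2] for x in c[:,0]])*1e3
            (cx,cy),r=cv2.minEnclosingCircle(W.astype(np.float32));print("bore",round(cx,1),round(cy,1),"r",round(r,1))
            V=W-[cx,cy];g=np.linspace(-np.pi,np.pi,360,endpoint=False);th=np.arctan2(V[:,1],V[:,0]);s=np.argsort(th)
            rg=np.interp(g,th[s],np.hypot(*V.T)[s],period=2*np.pi);print("  ang",np.degrees(np.angle(np.sum(rg*np.exp(4j*g)))/4).round(1))
    mt=(d>0)&(X[...,2]>.070)&(X[...,2]<.085)&(np.hypot(X[...,0]-.494,X[...,1]+.004)<.012)
    print("tip",mt.sum(),(X[mt].mean(0)*1e3).round(1) if mt.any() else "")
E
python3 -c "
from h import *
s=st();z=s['tool_pos'][2];im=shoot('wrist','w12');held(im,z+.004,z+.016)"
```

```text
time: 18.9
tool_pos: [0.4941, -0.0018, 0.1445]
tcp_rot: [-1.561, -0.199, 0.199]
ft_force: [-0.1, 0.8, -1.8]
grip_width: 0.622
t 18.9 pos [494.1  -1.8 144.5] yaw 14.5 ydir [ 0.     0.001 -1.   ] f [-0.1  0.8 -1.8] w 53.2
top 0.1545
bore 493.3 -0.0 r 16.1
  ang 14.0
tip 242 [4.931e+02 1.000e-01 7.470e+01]
```

```bash
python3 -m creep '[[-0.3,15,-2,0,0,0,50],[0,30,0,0,0,0,50],[0,20,0,0,0,0,50],[0,8,0,0,0,0,50],[0,6,0,0,0,0,50],[0,5,0,0,0,0,50],[0,3,0,0,0,0,50],[0,0,0,0,0,0,50]]';python3 -c "
from h import *
st()"
```

```text
time: 19.75
tool_pos: [0.4947, -0.0053, 0.0575]
tcp_rot: [-1.562, -0.198, 0.197]
ft_force: [0.0, -0.4, -1.7]
grip_width: 0.622
t 19.75 pos [494.7  -5.3  57.5] yaw 14.4 ydir [ 0.001  0.    -1.   ] f [ 0.  -0.4 -1.7] w 53.1
```

```bash
python3 -m creep '[[-0.3,2,1.2,0,0,0,50],[0,4,0,0,0,0,50],[0,4,0,0,0,0,50],[0,2,0,0,0,0,50],[0,1.5,0,0,0,0,50],[0,0,0,0,0,0,50]]';python3 -c "
from h import *
st()"
```

```text
time: 20.35
tool_pos: [0.4938, -0.0043, 0.0445]
tcp_rot: [-1.562, -0.197, 0.197]
ft_force: [-1.7, -0.1, 7.5]
grip_width: 0.623
t 20.35 pos [493.8  -4.3  44.5] yaw 14.4 ydir [-0. -0. -1.] f [-1.7 -0.1  7.5] w 53.2
```

Seated with 7.5 N upward at the expected height. I'm releasing and checking.

```bash
python3 -m creep '[[0,0,0,0,0,0,66],[0,0,0,0,0,0,66],[0,-10,0,0,0,0,66],[0,-30,0,0,0,0,60],[0,-35,0,0,0,0,60],[0,-35,0,0,0,0,60],[0,-10,0,0,0,0,60],[0,0,0,0,0,0,60]]';python3 -c "
from h import *
st();im=shoot('wrist','w13');topz(im,r0=.0185,r1=.026)"
```

```text
time: 21.15
tool_pos: [0.495, -0.0043, 0.1657]
tcp_rot: [-1.562, -0.201, 0.194]
ft_force: [0.6, 0.6, -0.6]
grip_width: 0.71
t 21.15 pos [495.   -4.3 165.7] yaw 14.4 ydir [ 0.004  0.    -1.   ] f [ 0.6  0.6 -0.6] w 60.6
n 2121 z pct [53.7 54.3 54.7 55.1 55.6]
  quad 0 501 54.7
  quad 1 484 54.8
  quad 2 556 54.7
  quad 3 580 54.6
```

Cutter 2 is flat, top 54.7 mm. Next is the left stripper. I'll grip it at yaw about 139° so that it turns by −124° to face the right rod.

```bash
python3 -m creep '[[12,0,16,0,-5,0,60],[27,0,37,0,0,0,60],[30,0,35,0,0,0,60],[30,0,35,0,0,0,60],[30,0,35,0,0,0,60],[30,0,35,0,0,0,60],[22,0,26,0,0,0,60],[6,0,8,0,0,0,60],[0,0,0,0,-8,0,60],[0,0,0,0,-8.5,0,60],[0,0,0,0,-8.5,0,60],[0,0,0,0,-8.5,0,60],[0,0,0,0,-8.5,0,60],[0,0,0,0,-8.5,0,60],[0,0,0,0,-8.5,0,60],[0,0,0,0,-8.5,0,60],[0,0,0,0,-8.5,0,60]]' 40;python3 -c "
from h import *
s=st();print(s['qpos'].round(2) if hasattr(s['qpos'],'round') else s['qpos'])"
```

```text
time: 22.9
tool_pos: [0.5951, 0.2693, 0.1615]
tcp_rot: [-1.159, -1.278, 1.286]
ft_force: [-0.2, -0.2, 0.3]
grip_width: 0.702
t 22.9 pos [595.1 269.3 161.5] yaw 95.7 ydir [-0.004 -0.003 -1.   ] f [-0.2 -0.2  0.3] w 60.0
[-0.24  0.61 -0.37  1.82  0.3   0.78  0.9 ]
```

```bash
python3 -m creep '[[7,10,-15,0,0,0,60],[7,10,-14.5,0,-8.5,0,60],[0,10,0,0,-8.5,0,60],[0,10,0,0,-8.5,0,60],[0,10,0,0,-8.5,0,60],[0,0,0,0,-8.5,0,60],[0,0,0,0,0,0,60],[0,0,0,0,0,0,60]]' 40;python3 -c "
from h import *
s=st();print(s['qpos']);im=shoot('wrist','w14');dmeasure(im)"
```

```text
time: 23.7
tool_pos: [0.6238, 0.2868, 0.1123]
tcp_rot: [-0.691, -1.788, 1.792]
ft_force: [0.8, 0.2, 0.1]
grip_width: 0.702
t 23.7 pos [623.8 286.8 112.3] yaw 137.7 ydir [-0.003 -0.001 -1.   ] f [0.8 0.2 0.1] w 60.0
[-0.15105225  0.7346719  -0.53263508  1.75935825  0.49975182  0.7888769
  1.47140212]
strip [622.7 285.8  47.1  34.7]
```

```bash
python3 -m creep '[[0,20,0.6,0,0,0,60],[0,38,0,0,0,0,60],[0,33,0,0,0,0,60],[0,17,0,0,0,0,60],[0,6,0,0,0,0,60],[0,0,0,0,0,0,60]]' 40; python3 -c "
from h import *;st()"; python3 -m creep '[[0,0,0,0,0,0,40],[0,0,0,0,0,0,40],[0,0,0,0,0,0,40],[0,0,0,0,0,0,40]]' 50; python3 -c "
from h import *;st()"
```

```text
time: 24.35
tool_pos: [0.624, 0.2878, -0.0004]
tcp_rot: [-0.69, -1.792, 1.793]
ft_force: [0.5, 0.0, -0.1]
grip_width: 0.702
t 24.35 pos [ 6.240e+02  2.878e+02 -4.000e-01] yaw 137.9 ydir [-0. -0. -1.] f [ 0.5  0.  -0.1] w 59.9
time: 24.75
tool_pos: [0.6254, 0.2885, 0.0018]
tcp_rot: [-0.692, -1.796, 1.791]
ft_force: [-0.9, -0.4, 7.3]
grip_width: 0.516
t 24.75 pos [625.4 288.5   1.8] yaw 137.9 ydir [ 0.003  0.002 -1.   ] f [-0.9 -0.4  7.3] w 44.1
```

```bash
python3 -m creep '[[0,-10,0,0,0,0,40],[0,-30,0,0,0,0,40],[0,-35,0,0,8.2,0,40],[0,-35,0,0,8.2,0,40],[0,-30,0,0,8.2,0,40],[0,-10,0,0,8.2,0,40],[0,0,0,0,8.2,0,40],[0,0,0,0,8.2,0,40],[0,0,0,0,8.2,0,40],[0,0,0,0,8.2,0,40],[0,0,0,0,8.2,0,40],[0,0,0,0,8.2,0,40],[0,0,0,0,8.2,0,40],[0,0,0,0,8.2,0,40],[0,0,0,0,8.2,0,40],[0,0,0,0,8.2,0,40],[0,0,0,0,8.2,0,40],[0,0,0,0,0,0,40],[0,0,0,0,0,0,40]]';python3 -c "
from h import *
s=st();print(s['qpos'])
yaw=14.25*np.pi/180;d=np.array([494.0,-4.0])-s['tool_pos'][:2]*1000 if hasattr(s['tool_pos'],'shape') else np.array([494.0,-4.0])-np.array(s['tool_pos'][:2])*1000
print(d@[np.cos(yaw),np.sin(yaw)],d@[-np.sin(yaw),np.cos(yaw)])"
```

```text
time: 26.65
tool_pos: [0.6237, 0.2877, 0.15]
tcp_rot: [-1.561, -0.207, 0.207]
ft_force: [0.5, -0.1, -1.2]
grip_width: 0.516
t 26.65 pos [623.7 287.7 150. ] yaw 15.1 ydir [-0.  0. -1.] f [ 0.5 -0.1 -1.2] w 44.1
[-0.51386833  0.63158776  0.02378162  1.75898545 -0.02090461  0.75146736
 -0.21598342]
-197.54018299834266 -250.8220140537009
```

```bash
python3 -m creep '[[0,0,0,0,0.8,0,40],[-12,0,-15,0,0,0,40],[-27,0,-34,0,0,0,40],[-28,0,-36,0,0,0,40],[-28,0,-36,0,0,0,40],[-28,0,-36,0,0,0,40],[-28,0,-36,0,0,0,40],[-25,0,-32,0,0,0,40],[-15,0,-18,0,0,0,40],[-6.5,0,-7.8,0,0,0,40],[0,0,0,0,0,0,40],[0,0,0,0,0,0,40]]';python3 -c "
from h import *
s=st();z=s['tool_pos'][2];im=shoot('wrist','w15');held(im,z+.003,z+.015)"
```

```text
time: 27.85
tool_pos: [0.4949, -0.0024, 0.15]
tcp_rot: [-1.561, -0.196, 0.193]
ft_force: [1.1, -0.1, -0.7]
grip_width: 0.518
t 27.85 pos [494.9  -2.4 150. ] yaw 14.2 ydir [ 0.002  0.001 -1.   ] f [ 1.1 -0.1 -0.7] w 44.2
top 0.1589
bore 492.8 4.9 r 16.7
  ang 13.8
tip 0
```

View pics/w15.png

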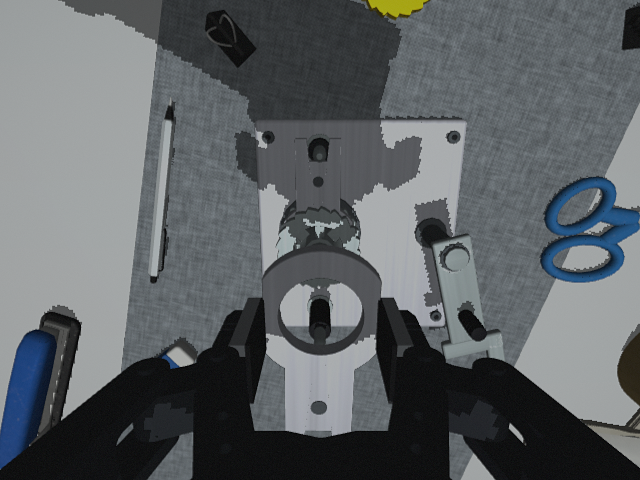

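The fork points toward the right rod and the bore is at (321,302). The plate sits about 5 mm along tool +z in the grip, so I'm working out the correction.

```bash
python3 -c "
from h import *
im=load('w15');p,d,k,R,t=im
C=lambda u,v,z:cast(k,R,t,(u,v),z)[:2]*1e3
y=np.radians(14.25);ex=np.array([np.cos(y),np.sin(y)]);ey=np.array([-ex[1],ex[0]])
a=C(318,147,.075)-62*ey;b=C(455,258,.074)-84*ex
h=[C(*q,.014) for q in[(267,137),(453,137),(436,316)]]
h0=np.array([[442.6,55],[569.5,87.3],[603.8,-49.2]])
print(a,b,'holes shift',np.array(h)-h0)
for s in(a,b): v=s-[492.8,4.9];print(v@ex,v@ey)
# arm direction of held plate via visible arm rows
v,u=np.mgrid[0:480,0:640];X=(np.stack([(u-k[2])/k[0]*d,(v-k[3])/k[1]*d,d],-1)-t)@R
m=(d>0)&(abs(X[...,2]-.159)<.006)&(abs(u-320)<50)
for r in(380,400,420):
  uu=np.where(m[r])[0];print(r,uu.min(),uu.max(),C((uu.min()+uu.max())/2,r,.159))
"
```

```text
[4.92788887e+02 1.32649953e-01] [493.53670449  -3.99172152] holes shift [[-0.91299359 -0.87945543]
 [-0.35205048 -0.82628681]
 [ 1.0865731  -1.35366319]]
-1.1842696952447456 -4.6179275926275185
-1.4746897726629196 -8.799473570220108
380 285 353 [499.99653968 -26.05396917]
400 285 352 [502.26081526 -35.88694755]
420 285 351 [504.61340054 -46.10342494]
```

```bash
python3 -c "
from h import *
y=np.radians(14.25);ex=np.array([np.cos(y),np.sin(y)]);ey=np.array([-ex[1],ex[0]])
for n,uv,z in(('w15',(318,182),.046),('w15',(319.5,407.5),.159),('w9',(321,228),.1486),('w15',(455,258),.074)):
  p,d,k,R,t=load(n)
  g=cv2.cvtColor(p,6)[int(uv[1])-9:int(uv[1])+10,int(uv[0])-9:int(uv[0])+10];m=(g<np.percentile(g,50)*.6);v,u=np.where(m)
  q=(u.mean()+int(uv[0])-9,v.mean()+int(uv[1])-9) if m.any() else uv
  if z==.074:q=uv
  P=cast(k,R,t,q,z)[:2]*1e3;w=P-[494,-4];print(n,np.round(q,1),P.round(1),'frame',(w@ex).round(1),(w@ey).round(1))
for n,zc in(('w9',.1486),('w15',.1589)):
  held(load(n),zc-.003,zc+.004)
"
```

```text
w15 [317.8 181.3] [483.   37.4] frame -0.5 42.8
w15 [319.7 405.2] [503.4 -38.4] frame 0.7 -35.6
w9 [321 228] [482.9  35.9] frame -1.0 41.4
w15 [455 258] [575.   16.7] frame 83.6 0.1
top 0.1486
bore 492.8 -4.4 r 17.1
  ang 10.9
tip 0 
top 0.1589
bore 493.1 3.3 r 17.0
  ang 21.3
tip 0
```

```bash
python3 -m creep '[[-0.7,15,-4,0,0,0,40],[0,25,-2.9,0,0,0,40],[0,20,0,0,0,0,40],[0,10,0,0,0,0,40],[0,5,0,0,0,0,40],[0,5,0,0,0,0,40],[0,0,0,0,0,0,40]]';python3 -c "
from h import *
st()
im=shoot('wrist','w16');cv2.imwrite('pics/w16c.png',im[0][200:480,140:500])"
```

```text
time: 28.6
tool_pos: [0.495, -0.0102, 0.0698]
tcp_rot: [-1.562, -0.194, 0.194]
ft_force: [-0.0, 0.2, -0.3]
grip_width: 0.521
t 28.6 pos [495.  -10.2  69.8] yaw 14.1 ydir [ 0.  0. -1.] f [-0.   0.2 -0.3] w 44.5
```

View pics/w16c.png

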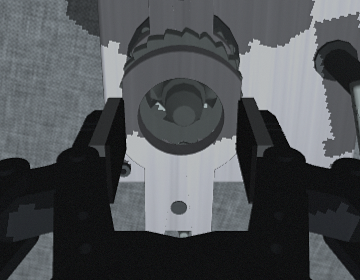

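```bash
python3 -c "
from h import *
im=load('w16');p,d,k,R,t=im
rel(im,(325,305),.078,(321,316),.0787,14.1)
held(im,.0765,.083)
v,u=np.mgrid[0:480,0:640];X=(np.stack([(u-k[2])/k[0]*d,(v-k[3])/k[1]*d,d],-1)-t)@R
for lo in(.066,.070,.073,.076):
  m=(d>0)&(X[...,2]>lo)&(X[...,2]<.084)&(np.hypot(X[...,0]-.494,X[...,1]+.004)<.010)
  print(lo,m.sum(),X[m].mean(0)*1e3, u[m].mean(),v[m].mean())
"
```

```text
target [493.9  -0.   78. ] held [493.5  -4.7  78.7] tool dx,dz 1.6 4.4
top 0.0787
bore 493.3 -4.8 r 17.1
  ang 2.8
tip 1092 [493.8  -2.1  75.9]
0.066 1238 [493.71202784  -1.68601163  75.00186232] 323.31825525040387 305.14297253634896
0.07 1092 [493.811033    -2.08529609  75.94281316] 323.3296703296703 307.0989010989011
0.073 883 [493.9066693   -2.62095348  76.91510668] 323.25141562853906 309.43714609286525
0.076 581 [494.14553438  -3.40866143  78.21017995] 323.368330464716 312.82960413080895
```

```bash
python3 -m creep '[[1.1,3,1,0,0,0,40],[0,4,0,0,0,0,40],[0,3,0,0,0,0,40],[0,3,0,0,0,0,40],[0,2,0,0,0,0,40],[0,1.2,0,0,0,0,40],[0,0,0,0,0,0,40]]';python3 -c "
from h import *
st()"
```

```text
time: 29.35
tool_pos: [0.4953, -0.0095, 0.0537]
tcp_rot: [-1.562, -0.193, 0.194]
ft_force: [-1.3, 0.5, 1.2]
grip_width: 0.517
t 29.35 pos [495.3  -9.5  53.7] yaw 14.1 ydir [-0. -0. -1.] f [-1.3  0.5  1.2] w 44.1
```

```bash
python3 -m creep '[[0,0.8,0,0,0,0,40],[0,0,0,0,0,0,40]]';python3 -m creep '[[0,0,0,0,0,0,58],[0,0,0,0,0,0,58],[0,-10,0,0,0,0,58],[0,-30,0,0,0,0,60],[0,-35,0,0,0,0,60],[0,-35,0,0,0,0,60],[0,-15,0,0,0,0,60],[0,0,0,0,0,0,60]]';python3 -c "
from h import *
st();im=shoot('wrist','w17');topz(im,r0=.0185,r1=.022);topz(im,c=(.5023,-.0370),r0=0.005,r1=.011)
p,d,k,R,t=im
C=lambda u,v,z:cast(k,R,t,(u,v),z)[:2]*1e3
v,u=np.mgrid[0:480,0:640];X=(np.stack([(u-k[2])/k[0]*d,(v-k[3])/k[1]*d,d],-1)-t)@R
m=(d>0)&(X[...,2]>.085)&(X[...,2]<.1)&(X[...,0]>.55)&(X[...,0]<.66)&(X[...,1]<.05)
print('knob',m.sum(),np.median(X[m],0)*1e3,u[m].mean(),v[m].mean())"
```

```text
time: 29.55
tool_pos: [0.4953, -0.0095, 0.0536]
tcp_rot: [-1.562, -0.193, 0.193]
ft_force: [-2.0, 0.6, 9.8]
grip_width: 0.515
time: 30.35
tool_pos: [0.4973, -0.0094, 0.1806]
tcp_rot: [-1.563, -0.198, 0.188]
ft_force: [-1.3, 0.5, -0.9]
grip_width: 0.697
t 30.35 pos [497.3  -9.4 180.6] yaw 14.1 ydir [ 0.006  0.    -1.   ] f [-1.3  0.5 -0.9] w 59.5
n 853 z pct [61.9 62.4 62.7 63.1 63.6]
  quad 0 213 62.7
  quad 1 202 62.7
  quad 2 217 62.8
  quad 3 221 62.7
n 518 z pct [62.  62.5 62.8 63.1 63.6]
  quad 0 129 62.8
  quad 1 127 62.9
  quad 2 132 62.7
  quad 3 130 62.8
knob 257 [594.82951906 -19.37467779  93.1110634 ] 457.8832684824903 296.42412451361866
```

All four plates are stacked flat, top 62.7 mm at the eye and the arm. The keeper is next. Its knob is about 42 mm from the pivot at (597,-19.5), so the joint is at about 1.87 rad.

```bash
python3 -m creep '[[20,0,-7,0,0,0,45],[38,0,-14,0,-5,0,45],[28,15,-10,0,-6,0,45],[8.5,20,-3.2,0,-6.1,0,45],[0,0,0,0,0,0,45],[0,0,0,0,0,0,45]]' 30;python3 -c "
from h import *
st();im=shoot('wrist','w18')
p,d,k,R,t=im
v,u=np.mgrid[0:480,0:640];X=(np.stack([(u-k[2])/k[0]*d,(v-k[3])/k[1]*d,d],-1)-t)@R
for lo in(.084,.088,.0905):
  m=(d>0)&(X[...,2]>lo)&(X[...,2]<.097)&(np.hypot(X[...,0]-.597,X[...,1]+.02)<.02)
  print('knob',m.sum(),X[m].mean(0)*1e3,u[m].mean(),v[m].mean())"
```

```text
time: 31.0
tool_pos: [0.5937, -0.0154, 0.1413]
tcp_rot: [-1.527, -0.421, 0.429]
ft_force: [-0.0, -0.9, 0.5]
grip_width: 0.531
t 31.0 pos [593.7 -15.4 141.3] yaw 31.1 ydir [-0.005 -0.    -1.   ] f [-0.  -0.9  0.5] w 45.3
knob 343 [595.81059614 -19.2864578   92.01837254] 320.0466472303207 280.7725947521866
knob 299 [595.99756625 -19.56006597  92.91286794] 320.0735785953177 281.95986622073576
knob 262 [596.21308731 -19.82433841  93.41335085] 320.1564885496183 282.8893129770992
```

```bash
python3 -m creep '[[0.2,15,-3,0,0,0,45],[0,22,-2.4,0,0,0,45],[0,18,0,0,0,0,45],[0,9,0,0,0,0,45],[0,0,0,0,0,0,45]]' 30;python3 -m creep '[[0,0,0,0,0,0,20],[0,0,0,0,0,0,4],[0,0,0,0,0,0,4],[0,0,0,0,0,0,4],[0,0,0,0,0,0,4]]' 30;python3 -c "
from h import *
s=st();x=np.array(s['tool_pos'])[:2]*1e3-[575.4,16.7];print(np.hypot(*x),np.degrees(np.arctan2(x[1],x[0])))"
```

```text
time: 31.55
tool_pos: [0.5972, -0.0198, 0.0776]
tcp_rot: [-1.528, -0.424, 0.429]
ft_force: [0.8, -0.7, 0.6]
grip_width: 0.522
time: 32.05
tool_pos: [0.5991, -0.0201, 0.0797]
tcp_rot: [-1.529, -0.427, 0.426]
ft_force: [-1.8, -1.3, 6.8]
grip_width: 0.096
t 32.05 pos [599.1 -20.1  79.7] yaw 31.2 ydir [ 0.001 -0.    -1.   ] f [-1.8 -1.3  6.8] w 8.2
43.72151892694049 -57.24491802545676
```

```bash
python3 -m creep '[[-2.9,0,0.1,0,4,0,4],[-5.85,0,0.41,0,8,0,4],[-5.85,0,0.41,0,8,0,4],[-5.85,0,0.41,0,8,0,4],[0,0,0,0,0,0,4]]' 30;python3 -c "
from h import *
s=st();x=np.array(s['tool_pos'])[:2]*1e3-[575.4,16.7];print(np.hypot(*x),np.degrees(np.arctan2(x[1],x[0])))"
```

```text
time: 32.55
tool_pos: [0.5799, -0.0265, 0.0797]
tcp_rot: [-1.572, -0.044, 0.041]
ft_force: [0.1, -1.8, 5.1]
grip_width: 0.093
t 32.55 pos [579.9 -26.5  79.7] yaw 3.1 ydir [ 0.002 -0.001 -1.   ] f [ 0.1 -1.8  5.1] w 8.0
43.40825450648463 -84.05178763767734
```

```bash
python3 -m creep '[[-5.85,0,0.41,0,8,0,4],[-5.85,0,0.41,0,8,0,4],[-5.85,0,0.41,0,8,0,4],[-5.85,0,0.41,0,8,0,4],[-5.85,0,0.41,0,8,0,4],[-5.85,0,0.41,0,8,0,4],[-5.85,0,0.41,0,8,0,4],[-5.85,0,0.41,0,8,0,4],[0,0,0,0,0,0,4]]' 30;python3 -c "
from h import *
s=st();x=np.array(s['tool_pos'])[:2]*1e3-[575.4,16.7];print(np.hypot(*x),np.degrees(np.arctan2(x[1],x[0])))"
```

```text
time: 33.45
tool_pos: [0.5405, -0.0049, 0.0797]
tcp_rot: [-1.408, 0.826, -0.829]
ft_force: [-1.9, -1.3, 7.1]
grip_width: 0.099
t 33.45 pos [540.5  -4.9  79.7] yaw -60.9 ydir [ 0.001 -0.001 -1.   ] f [-1.9 -1.3  7.1] w 8.5
41.063992257953004 -148.2747722510844
```

```bash
python3 -m creep '[[-5.1,0,0.3,0,7,0,4],[-3.7,0,0.15,0,5,0,4],[-2.2,0,0.1,0,3,0,4],[0,0,0,0,0,0,4]]' 30;python3 -c "
from h import *
s=st();x=np.array(s['tool_pos'])[:2]*1e3-[575.4,16.7];print(np.hypot(*x),np.degrees(np.arctan2(x[1],x[0])))"
```

```text
time: 33.85
tool_pos: [0.5368, 0.0045, 0.0797]
tcp_rot: [-1.316, 1.023, -1.028]
ft_force: [-1.6, -2.7, 7.6]
grip_width: 0.096
t 33.85 pos [536.8   4.5  79.7] yaw -75.9 ydir [ 0.002 -0.002 -1.   ] f [-1.6 -2.7  7.6] w 8.2
40.47004519886297 -162.4188089174372
```

```bash
python3 -m creep '[[-1,0,0,0,0,0,4],[-1,0,0,0,0,0,4],[0,0,0,0,0,0,4]]' 30;python3 -c "
from h import *
st()"; python3 -m creep '[[-1,0,0,0,0,0,4],[0,0,0,0,0,0,4]]' 30;python3 -c "
from h import *
s=st();x=np.array(s['tool_pos'])[:2]*1e3-[575.4,16.7];print(np.hypot(*x),np.degrees(np.arctan2(x[1],x[0])))"
```

```text
time: 34.15
tool_pos: [0.5368, 0.0046, 0.0797]
tcp_rot: [-1.317, 1.021, -1.03]
ft_force: [-1.2, -6.9, 5.8]
grip_width: 0.094
t 34.15 pos [536.8   4.6  79.7] yaw -75.9 ydir [ 0.004 -0.004 -1.   ] f [-1.2 -6.9  5.8] w 8.0
time: 34.35
tool_pos: [0.5368, 0.0046, 0.0797]
tcp_rot: [-1.317, 1.021, -1.032]
ft_force: [0.2, -7.6, 4.8]
grip_width: 0.094
t 34.35 pos [536.8   4.6  79.7] yaw -75.9 ydir [ 0.004 -0.005 -1.   ] f [ 0.2 -7.6  4.8] w 8.1
40.42538250720937 -162.59615521860053
```

It has stopped against something with 7 N. I'll press a little more, then release and look.

```bash
python3 -m creep '[[-1.5,0,0,0,0,0,4],[-1.5,0,0,0,0,0,4],[0,0,0,0,0,0,4]]' 30;python3 -c "
from h import *
st()"; python3 -m creep '[[0,0,0,0,0,0,30],[0,0,0,0,0,0,30],[0,0,0,0,0,0,30],[0,-20,0,0,0,0,30],[0,-40,0,0,0,0,30],[0,-35,-30,0,0,0,30],[0,0,-30,0,0,0,30],[0,0,0,0,0,0,30],[0,0,0,0,0,0,30]]' 30;python3 -c "
from h import *
st();im=shoot('wrist','w19')"
```

```text
time: 34.65
tool_pos: [0.5368, 0.0048, 0.0798]
tcp_rot: [-1.318, 1.019, -1.037]
ft_force: [1.0, -12.1, 2.8]
grip_width: 0.093
t 34.65 pos [536.8   4.8  79.8] yaw -76.0 ydir [ 0.007 -0.009 -1.   ] f [  1.  -12.1   2.8] w 7.9
time: 35.55
tool_pos: [0.4761, -0.0021, 0.1739]
tcp_rot: [-1.316, 1.024, -1.023]
ft_force: [0.7, 0.0, -0.1]
grip_width: 0.352
t 35.55 pos [476.1  -2.1 173.9] yaw -75.7 ydir [ 0.     0.001 -1.   ] f [ 0.7  0.  -0.1] w 30.1
```

View pics/w19.png

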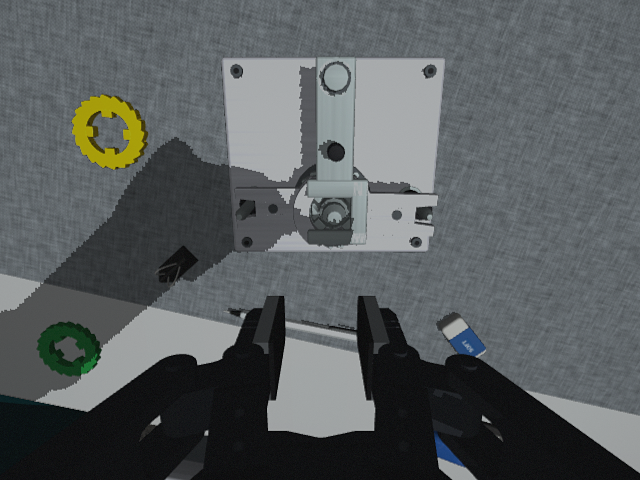

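The keeper lies straight over the stack with its slot round the neck: bolt (335,77), knob (335,151), tip (333,213). I'll put a number on its angle and check the other things.

```bash
python3 -c "
from h import *
im=load('w19');p,d,k,R,t=im
v,u=np.mgrid[0:480,0:640];X=(np.stack([(u-k[2])/k[0]*d,(v-k[3])/k[1]*d,d],-1)-t)@R*1e3
def c(lo,hi,x0,x1,y0,y1):
  m=(d>0)&(X[...,2]>lo)&(X[...,2]<hi)&(X[...,0]>x0)&(X[...,0]<x1)&(X[...,1]>y0)&(X[...,1]<y1);return X[m].mean(0).round(1),m.sum()
kn=c(91,97,515,560,-15,30);bo=c(73,77.5,560,590,0,35);tip=c(76,81,480,510,-15,8);print('knob',kn,'bolt',bo,'tip',tip)
a=lambda P,Q:np.degrees(np.arctan2(P[1]-Q[1],P[0]-Q[0]))
print('joint deg by knob-bolt',a(kn[0],bo[0])+165.75,'tip-bolt',a(tip[0],bo[0])+165.75)
# bar midline: depth pixels at keeper top 69.5
m=(d>0)&(abs(X[...,2]-70)<2.5)&(X[...,0]>520)
q=[]
for r in range(95,140,5):
  uu=np.where(m[r,290:380])[0]+290;q.append(cast(k,R,t,((uu.min()+uu.max())/2,r),.0695)[:2]*1e3)
q=np.array(q);w=q[-1]-q[0];print('bar',np.degrees(np.arctan2(w[1],w[0]))+165.75, q[0],q[-1])
print('keeper top z',np.median(X[...,2][m]))
topz(im,c=(.484,.036),r0=.005,r1=.012);topz(im,c=(.5041,-.0447),r0=0,r1=.012)
im=shoot('side','d19');cv2.imwrite('pics/d19c.png',cv2.resize(im[0][140:340,180:460],None,fx=2.8,fy=2.8))
im2=shoot('scene','s19')
p0=load('scene0')
for n,(x,y) in dict(clip0=(222,208),clip1=(346,270),eraser=(421,233)).items():
  A=p0[0][y-12:y+12,x-14:x+14].astype(int);B=im2[0][y-12:y+12,x-14:x+14].astype(int);print(n,abs(A-B).mean())
"
```

```text
knob (array([535.2,   6. ,  93.6]), np.int64(231)) bolt (array([575.8,  16.3,  74.7]), np.int64(528)) tip (array([495. ,  -4.3,  78.1]), np.int64(236))
joint deg by knob-bolt -0.014698457994285263 tip-bolt 0.05288856796940422
bar -0.04428060193009742 [566.64853825  13.93789797] [543.95885898   8.19411645]
keeper top z 70.20295234836085
n 703 z pct [45.8 46.4 46.7 47.1 47.5]
  quad 0 169 46.7
  quad 1 183 46.8
  quad 2 180 46.7
  quad 3 171 46.8
n 941 z pct [61.9 62.4 62.7 63.1 63.6]
  quad 0 228 62.6
  quad 1 240 62.7
  quad 2 244 62.8
  quad 3 229 62.7
clip0 4.124007936507937
clip1 25.13888888888889
eraser 4.586309523809524
```

The keeper joint is about 0°. The scene patch around clip 1 changed, which could be the arm's shadow, so I'm comparing its position between the earlier and current wrist views.

```bash
python3 -c "
from h import *
for n in('w9','w15','w19','w5','w13'):
  p,d,k,R,t=load(n);k=np.array(k)
  v,u=np.mgrid[0:480,0:640];X=(np.stack([(u-k[2])/k[0]*d,(v-k[3])/k[1]*d,d],-1)-t)@R
  m=(d>0)&(X[...,2]>.008)&(X[...,2]<.04)&(np.hypot(X[...,0]-.404,X[...,1]-.111)<.04)
  print(n,m.sum(),(X[m].mean(0)*1e3).round(1) if m.any() else '')
"
```

```text
w9 1365 [403.8 109.9  16.8]
w15 1224 [403.8 110.   16.8]
w19 640 [404.8 109.3  16.8]
w5 1210 [403.8 110.   16.8]
w13 1092 [403.8 110.   16.9]
```

Clip 1 hasn't moved; the difference was shadow. Handing in.

```bash
python3 -c "
from station import bot
s=bot.get_state();print(s['time'],s['ft_force']);print(bot.hand_in())"
```

```text
35.7 [ 0.82057704 -0.22920615  0.76204252]
the job is handed in; nothing more can be done
None
```

I stacked all four plates on the shaft in the order asked, swung the keeper home by its knob, let go, and handed the job in at 35.7 s.

**Stack:** the tops measured by depth after each placing were 38.7, 46.7, 54.7 and 62.7 mm. That is even 8 mm steps, equal in all four quadrants, and each about 0.7 mm above nominal, within the camera's calibration. After the keeper was home, the left arm still read 46.7 mm and the right arm 62.7 mm.

**Keeper:** its angle measured about 0.0° three ways (knob to bolt, tip to bolt, and the bar's midline). It stopped firmly when pressed with about 12 N. The gripper is clear and the wrist force is near zero.

**Slips and disagreements:**
- My first grasp of the right stripper plate closed on top of it and nudged it about 6 mm. I measured it again and regripped.
- The tool position put the keeper 2–3° short of home, while the camera put it at 0°. I went by the camera.
- The scene picture changed around the smaller clip. Wrist depth put it within 1 mm of where it was before, so I took the change as shadow. The other clip and the eraser showed almost no change in the scene picture.
- I couldn't view the final side picture because the picture limit was reached.

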